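Pack the tool cases, stamp the tag

TASK

Pack every tool case on the bench into the plywood crate so that they all stand flat on its floor side by side. Once all are in, pick up the mallet and with it drive the stamp's orange cap fully down to mark the tag (no pressing with the fingers), then stand the mallet upright on its round rubber pad. Leave the other things on the bench as they are.

Things in the scene. Friction and masses are not known exactly. Their poses are not given: they have to be found in the camera images.
- case_red: red closed steel tool case, 97 mm along its x, 62 mm along its y, 50 mm high, 0.24 to 0.65 kg; origin at the centre of its underside, z up. On the middle of the lid stands a black bar handle to lift it by: 50 mm along the case's x, 16 mm thick along y, 32 mm high (top 82 mm above the underside). May be absent.
- case_yellow: yellow closed steel tool case, 67 mm along its x, 62 mm along its y, 50 mm high, 0.24 to 0.65 kg; origin at the centre of its underside, z up. On the middle of the lid stands a black bar handle to lift it by: 50 mm along the case's x, 16 mm thick along y, 32 mm high (top 82 mm above the underside). May be absent.
- case_blue: blue closed steel tool case, 172 mm along its x, 47 mm along its y, 50 mm high, 0.24 to 0.65 kg; origin at the centre of its underside, z up. On the middle of the lid stands a black bar handle to lift it by: 50 mm along the case's x, 16 mm thick along y, 32 mm high (top 82 mm above the underside). May be absent.
- case_green: green closed steel tool case, 92 mm along its x, 77 mm along its y, 50 mm high, 0.24 to 0.65 kg; origin at the centre of its underside, z up. On the middle of the lid stands a black bar handle to lift it by: 50 mm along the case's x, 16 mm thick along y, 32 mm high (top 82 mm above the underside). May be absent.
- case_white: white closed steel tool case, 72 mm along its x, 77 mm along its y, 50 mm high, 0.24 to 0.65 kg; origin at the centre of its underside, z up. On the middle of the lid stands a black bar handle to lift it by: 50 mm along the case's x, 16 mm thick along y, 32 mm high (top 82 mm above the underside). May be absent.
- crate_in (a point): centre of the inner floor of the open plywood crate (fixed to the bench). Inside the crate measures 180 mm along this point's x, 210 mm along its y and 45 mm deep; the walls are 8 mm thick, the floor is 8 mm above the bench. All five cases fit flat side by side in one layer, only just, if well arranged and set square to the walls.
- mallet: mallet with a steel and black rubber head: upright cylinder, 66 mm across, 80 mm high, 0.42 kg in all, standing on one of its two striking faces; origin at the centre of that lower face, z up. The pale wooden handle sticks out level from the head towards the mallet's own -x, 24 mm wide (y), 30 mm high, its centre line 40 mm above the lower face, its end 154 mm from the head's axis.
- mallet_grip (a point): a good place to pinch the mallet's handle from above: on the handle's centre line, 55 mm from the head's axis; x axis towards the head
- stamp: small bench stamp, fixed to the bench: dark base plate 80 x 70 mm, a grey bridge up to 92 mm high and an orange cap on top, sprung, that marks a brass tag lying below; origin under its centre, at bench height
- stamp_top (a point): centre of the top of the stamp's orange cap (44 mm across, 119 mm above the bench when up); nothing beside it is as high
- stamp_pin (a joint): how far the stamp's cap is down, in m: 0 up, 0.015 fully down at its stop; a spring pushes it back up, 2 N at the top and 9 N at the bottom
- pad: black round rubber pad, 110 mm across and 6 mm thick, fixed to the bench, the place where the mallet is kept; origin under its centre, at bench height. The stamp or the crate may stand close by: turn the handle so that it sticks out over free bench
- wrench: bystander: loose steel wrench, 170 mm long, lying flat near the middle of the bench
- chisel: bystander: loose cold chisel, 175 mm long, lying beyond the crate
- oilcan: bystander: can with red label, 60 mm across, 140 mm high, standing beyond the crate
- offcut: bystander: loose dark steel offcut 90 x 60 x 20 mm, far right
- mug: bystander: blue mug, 80 mm across, 90 mm high, far left
- collar: bystander: steel collar, 70 mm across, 20 mm high, near the robot on the left
Mind the look-alikes: they are no part of the job. Of the things that look like the pad, the smaller one is meant. Leave any purple look-alike of the case_green alone.

How it is judged (in metres and radians):
On the way, in this order (a step that is already met when the one before it is completed fails the run):
1. every case stands flat on the crate's floor (x of case_red in the frame of crate_in between -0.085 and 0.085 m and y of case_red in the frame of crate_in between -0.1 and 0.1 m and z of case_red in the frame of crate_in between -0.006 and 0.006 m and angle between each of case_red, case_yellow, case_blue, case_green, case_white's own z axis and vertical below 0.07 rad and x of case_yellow in the frame of crate_in between -0.085 and 0.085 m and y of case_yellow in the frame of crate_in between -0.1 and 0.1 m and z of case_yellow in the frame of crate_in between -0.006 and 0.006 m and x of case_blue in the frame of crate_in between -0.085 and 0.085 m and y of case_blue in the frame of crate_in between -0.1 and 0.1 m and z of case_blue in the frame of crate_in between -0.006 and 0.006 m and x of case_green in the frame of crate_in between -0.085 and 0.085 m and y of case_green in the frame of crate_in between -0.1 and 0.1 m and z of case_green in the frame of crate_in between -0.006 and 0.006 m and x of case_white in the frame of crate_in between -0.085 and 0.085 m and y of case_white in the frame of crate_in between -0.1 and 0.1 m and z of case_white in the frame of crate_in between -0.006 and 0.006 m), for 0.3 s.
2. the stamp's cap is driven fully down by the mallet (value of joint stamp_pin above 0.011 m and contact force between mallet and stamp above 1 N).
At the end, for the whole second after the job is handed in: Every case present is inside the crate, level within 0.07 rad, its underside within 6 mm of the crate's floor; the mallet stands upright (within 0.1 rad) on the rubber pad, its head within 35 mm of the pad's centre; the stamp's cap is up again; everything is at rest (all of step 1 and angle between mallet's own z axis and vertical below 0.1 rad and horizontal distance between mallet and pad below 0.035 m and height (world z) of mallet between 0.003 and 0.01 m and linear speed of each of mallet, case_red, case_yellow, case_blue, case_green, case_white below 0.02 m/s and value of joint stamp_pin below 0.004 m); the robot touches nothing.
It fails at once if the fingers press the stamp (contact force between the fingers and stamp above 2 N).
It fails at once if another loose thing on the bench is displaced by more than 60 mm or knocked over (distance of any of wrench, chisel, oilcan, offcut, mug, collar from where it was at the start of the episode above 0.06 m or angle between any of wrench, chisel, oilcan, offcut, mug, collar's own z axis and vertical above 0.6 rad).
Of case_red, case_yellow, case_blue, case_green, case_white only 4 to 5 are there at a start; the rules pass over those that are not, and their reading is None.
At some moment in a run one of case_red, case_yellow, case_blue, case_green, case_white may be knocked a few centimetres aside while the robot is not near it.
It also fails if it takes over 210 s, if anything falls off the work surface, if the arm or the gripper's body presses on something with over 40 N, if the wrist force passes 120 N, or if a joint passes its speed limit or range.

ROBOT

A 6-joint arm with a two-finger parallel gripper is mounted at the origin on the work surface. World frame = base frame: x ahead of the robot, y to its left, z up, the work surface at z = 0. Lengths are in mm, angles in rad, forces in N, time in s.
With the tool pointing down it reaches from about 275 to 750 mm from the base axis. Payload 10.2 kg.
Tool frame: the origin (TCP) lies on the centre line of the jaws, within the pads' length; the fingertips stand 17 mm ahead of it and the grasp point (between the pads) lies 2 mm behind it (ctrl.tip_extent is the distance from the TCP to the fingertips, in mm); z points along the fingers, y is the line along which they close (so a half turn about z gives the same grasp; the last joint's range is limited). The gripper opens to 85 mm and grips with 20 to 120 N. Pads are 22 mm wide; open, the fingers measure 114 mm over their backs; the gripper's body (76 mm by 85 mm) begins 54 mm behind the grasp point. The pads swing forward as they close: fully open they stand 13 mm farther back than shut.
Start: joints at [1.016, 0.313, 1.498, -0, 1.331, -0.223], TCP at [171.029, 496.367, 248.294] pointing down, gripper open.
Joint ranges: [-2.94, 2.94], [-0.97, 2.17], [0.19, 2.56], [-1.23, 4.37], [0.02, 3.11], [-2.88, 2.88]. Speed limits (rad/s): [2.39, 2.39, 3.01, 3.14, 3.14, 3.14].

INTERFACE

Orientations are given as a unit quaternion [w, x, y, z].
In Python, from rig import sensors, capture, ctrl, cut_out, place_of gives the robot as it stands.
- The arm moves only by the shell command python3 -m jog 'ROWS' [FORCE]. ROWS is JSON, a list of rows, each a list of 3 entries, a list of its own where there are three numbers: the shift along the world's x, y, z in mm, then the turn, a rotation vector about the world's x, y, z in degrees, then the closure, from 0 (fully open) to 1 (shut). A call has exactly 8 rows; each row is the pose to reach, as a shift and turn from the pose commanded when the call began; what a row does not reach only later rows make up. A row lasts 1/12 s, in which the tool goes at most 41.7 mm and 7.16 degrees, less where a joint would pass 70% of its speed; a pose out of reach is approached as far as the arm can. A call with a gripper value outside its range is refused whole. The fingers move at their own pace and stop on an object; FORCE is the grip in N (left out, the last holds). Time passes only in rows, so rows that repeat a pose let the fingers close, or fill a call up. It gives the time, the measured TCP pose, the force and the opening at its end, in the units of the state.
- sensors.sense(): the state, without advancing time (a new reading comes with each control period).
- capture(name): name is "scene" or "top" or "wrist"; returns a dict with "color" (420x560x3 uint8, blue, green, red), "z_map" (420x560 float32, mm along the optical axis (not along the pixel's ray), 0 where there is no reading), "camera_matrix" (3x3 intrinsics, pixels), "R" (3x3) and "t" (3): a world point X has camera coordinates R X + t. Camera axes: x right, y down, z forward; pixel columns grow to the right and rows downward; lengths in mm; the calibration is good to about 2 mm. A picture is of the moment at which its call begins.
- ctrl.finish_job(): hands the job in, once; it reports no verdict.
Trained networks look in a picture, given as the dict that the camera call returned (one of the last four; its "shot" number tells which), for a name from the list of things; names that differ only in an ending like _2 or _b are one class to them, and where a whole thing is asked for, a point or a joint stands for the part that bears it (a point fixed in the world has none). Each returns a list of dicts, best first, with "p" (0 to 1); they miss things now and then, are a little off and sometimes report something else, mostly with a low value. They report only what shows in the picture. A call takes as long as a camera call. They do not tell look-alikes from the thing itself.
- cut_out(picture, query): "region" (420x560 bool, what is visible of it) and "box" ([left, top, right, bottom] in pixels, round what is visible of it).
- place_of(picture, query): "centre" ([row, column] in pixels: a listed point, or the origin of a listed thing).
The state is a dict: "time_s": time; "joints": joint angles; "dq": joint speeds; "tau": joint torques, N m; "eef_pos": TCP position; "ee_rot": TCP orientation; "force": force on the tool from outside, world axes, zero at the start; "wrist_torque": the same for the moment, N m; "grip_width": opening from 0.0 (shut) to 1.0 (fully open).
Only numpy, scipy, OpenCV 4.12 (cv2) and the standard library are available. Lean on these libraries where they do the work, as an engineer would, in place of code of your own. Each camera call takes 0.05 s, during which the arm holds its last target. There are 200 camera calls.

## Working session

There is one attempt and no reset: what is moved stays moved. The work goes in short steps, Python scripts to look and compute and a shell command to move; the robot and the scene stay as the last step left them, time stands still between calls to the robot, and variables do not carry over. Pictures are saved under pics/ and viewed, on a budget of 14 in all, crops included, one or two more only if the job needs it, and the job is handed in when it is done.

```bash
ls; mkdir -p pics; python3 - <<'E'
from rig import sensors,capture,ctrl
import cv2
s=sensors.sense();print(s['time_s'],s['eef_pos'],s['ee_rot'],s['grip_width'],s['force'],ctrl.tip_extent)
for n in('top','scene'):
    p=capture(n);cv2.imwrite(f'pics/{n}0.png',p['color']);print(n,p['camera_matrix'],p['R'],p['t'])
E
```

```text
pics
0.0 [170.89537366 496.15905188 247.74685879] [-2.54066484e-04  1.65129500e-01  9.86271688e-01 -5.84679937e-04] 1.0002764973403862 [0.46473356 0.45488553 1.12589949] 17.0
top [[474.90327603   0.         285.5630022 ]
 [  0.         474.90327603 211.80673508]
 [  0.           0.           1.        ]] [[ 1.28346441e-03 -9.99973906e-01 -7.10920256e-03]
 [-9.97165616e-01 -7.44991101e-04 -7.52341655e-02]
 [ 7.52269060e-02  7.18561273e-03 -9.97140552e-01]] [ -30.14280203  516.71667511 1403.06275138]
scene [[513.00665545   0.         275.82361924]
 [  0.         513.00665545 216.74602969]
 [  0.           0.           1.        ]] [[-0.87914671  0.47629383  0.01566042]
 [ 0.24962215  0.48824985 -0.83624211]
 [-0.40594315 -0.73127031 -0.54813674]] [ 486.65201633  -55.57530177 1854.7458599 ]
```

View pics/top0.png

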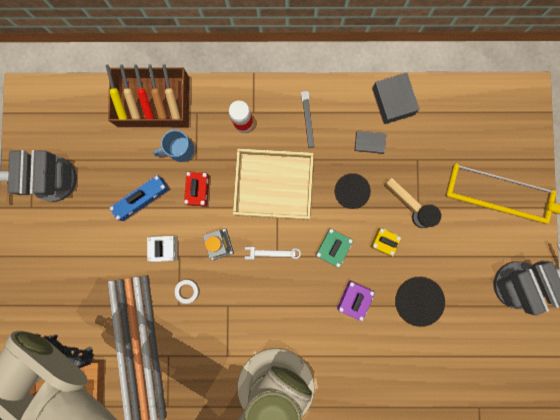

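View pics/scene0.png

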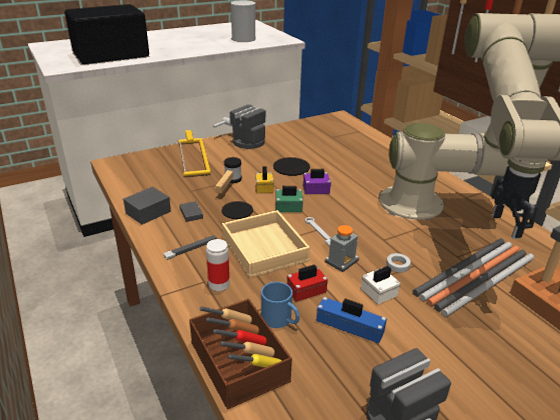

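All five cases are present: red (196,188), blue (138,198), white (161,248), green (335,247) and yellow (387,242). The purple look-alike is at (357,300). The small pad is at (352,190), the mallet head at (428,215) and the stamp at (214,243).

```bash
cat > h.py <<'E'
import numpy as np, cv2
from rig import sensors,capture,ctrl,cut_out,place_of
SZ=dict(case_red=(97,62),case_yellow=(67,62),case_blue=(172,47),case_green=(92,77),case_white=(72,77))
def cloud(p):
    K=p['camera_matrix'];z=p['z_map'].astype(float);v,u=np.mgrid[:z.shape[0],:z.shape[1]]
    c=np.stack([(u-K[0,2])*z/K[0,0],(v-K[1,2])*z/K[1,1],z],-1)
    w=(c-p['t'])@p['R'];w[z<=0]=np.nan;return w
def ray(p,rc,h):
    K=p['camera_matrix'];d=np.array([(rc[1]-K[0,2])/K[0,0],(rc[0]-K[1,2])/K[1,1],1])@p['R'];o=-p['R'].T@p['t']
    return o+d*(h-o[2])/d[2]
def rect(P):
    (c,s,a)=cv2.minAreaRect(P[:,:2].astype(np.float32))
    if s[0]<s[1]: s=s[::-1];a+=90
    return np.round(c,1),np.round(s,1),round((a+90)%180-90,1)   # centre, (long,short), yaw of long side
def yaw_tool():
    from scipy.spatial.transform import Rotation as R
    q=sensors.sense()['ee_rot'];y=R.from_quat(np.r_[q[1:],q[0]]).apply([0,1,0]);return np.degrees(np.arctan2(y[1],y[0]))
def pts(W,c,r,lo,hi):
    m=(np.hypot(W[...,0]-c[0],W[...,1]-c[1])<r)&(W[...,2]>lo)&(W[...,2]<hi);return W[m]
def case(p,n,pr=True):
    W=cloud(p);best=None
    for d in cut_out(p,n)[:2]:
        P=W[d['region']];P=P[np.isfinite(P[:,0])]
        L=P[(P[:,2]>40)&(P[:,2]<60)];H=P[(P[:,2]>72)&(P[:,2]<92)]
        print(n,round(d['p'],2),'lid',rect(L) if len(L)>5 else 0,'handle',rect(H) if len(H)>5 else 0,'z',np.round(np.median(L[:,2]),1) if len(L) else 0,len(L),len(H))
E
python3 - <<'E'
from h import *
p=capture('top');W=cloud(p)
for n in SZ: case(p,n)
print('bench z',np.nanmedian(W[230:300,260:320,2]))
for n,h in(('crate_in',8),('mallet_grip',40),('mallet',0),('stamp_top',119),('pad',6),('wrench',5),('oilcan',0),('chisel',5),('collar',0),('mug',0)):
    print(n,[(round(d['p'],2),np.round(d['centre']),np.round(ray(p,d['centre'],h),1)) for d in place_of(p,n)[:2]])
c=ray(p,place_of(p,'crate_in')[0]['centre'],8)
for lo,hi in((40,62),(2,14)):
    P=pts(W,c,165,lo,hi);print('crate',rect(P),np.median(P[:,2]),len(P))
print(yaw_tool())
E
```

```text
case_red 0.65 lid (array([583.6, 236.6]), array([95.8, 63.2]), -4.1) handle (array([585. , 236.6]), array([49.6, 16.3]), -3.8) z 50.3 568 108
case_red 0.23 lid 0 handle 0 z 0 0 0
case_yellow 0.93 lid (array([ 429. , -324.2]), array([68.1, 63.2]), 65.9) handle (array([ 428.8, -324. ]), array([49.5, 16.6]), 65.8) z 49.7 383 105
case_blue 0.86 lid (array([557.6, 407.6]), array([172.6,  49.5]), -55.4) handle (array([557.4, 407.7]), array([50.3, 17.3]), -53.9) z 50.0 832 109
case_blue 0.69 lid 0 handle 0 z 0 0 3
case_green 0.83 lid (array([ 257.2, -233.5]), array([92.1, 77.2]), -23.8) handle (array([ 256.7, -234.1]), array([49.5, 16.4]), -24.9) z 50.1 722 109
case_green 0.81 lid (array([ 410.9, -172.3]), array([91.3, 78.2]), -27.2) handle (array([ 410.7, -171.7]), array([49.9, 16.4]), -27.6) z 50.2 721 104
case_white 0.74 lid (array([408.3, 336.3]), array([79.8, 70.2]), -89.9) handle (array([408.2, 336.8]), array([45.9, 18.3]), 1.3) z 50.2 546 110
bench z 0.5586551657942175
crate_in [(0.86, array([184., 274.]), array([603.7,   5. ,   8. ]))]
mallet_grip [(0.74, array([203., 411.]), array(
[... 175 characters left out ...]
1, array([243., 210.]), array([423.1, 177.8, 119. ]))]
pad [(0.89, array([301., 417.]), array([ 251.3, -421.8,    6. ])), (0.56, array([191., 352.]), array([ 579.9, -230.5,    6. ]))]
wrench [(0.67, array([250., 272.]), array([402.3,  10.2,   5. ]))]
oilcan [(0.65, array([121., 243.]), array([797.6, 101.5,   0. ]))]
chisel [(0.58, array([125., 309.]), array([ 785.5, -101.7,    5. ]))]
collar [(0.83, array([289., 186.]), array([286.1, 268.1,   0. ]))]
mug [(0.56, array([146., 181.]), array([720.5, 291.2,   0. ]))]
crate (array([600.5,   7.3]), array([226.1, 198.2]), 86.6) 52.077209408691985 840
crate (array([604.2,   4.4]), array([325.7, 325.4]), 89.6) 7.241317262013779 5059
70.98811606074874
```

```bash
R='[386,-88,-30]'; python3 -m jog '[[[386,-88,-30],[0,0,-36],0.4],[[386,-88,-30],[0,0,-36],0.4],[[386,-88,-30],[0,0,-36],0.4],[[386,-88,-30],[0,0,-36],0.4],[[386,-88,-30],[0,0,-36],0.4],[[386,-88,-30],[0,0,-36],0.4],[[386,-88,-30],[0,0,-36],0.4],[[386,-88,-30],[0,0,-36],0.4]]' 60; python3 - <<'E'
from h import *
p=capture('wrist');cv2.imwrite('pics/w0.png',p['color']);case(p,'case_blue');s=sensors.sense();print(s['eef_pos'],yaw_tool(),s['time_s'])
E
```

```text
time_s: 1.62
eef_pos: [497.0, 421.6, 222.9]
ee_rot: [-0.0, 0.462, 0.887, 0.0]
force: [1.0, 0.9, 0.7]
grip_width: 0.602
case_blue 0.84 lid (array([557.8, 407.6]), array([171.6,  48.4]), -55.3) handle (array([558.3, 407.8]), array([50.4, 16.1]), -55.0) z 51.9 7277 1179
[499.80284859 419.6650183  220.93022786] 34.67545023296796 1.7167
```

View pics/w0.png

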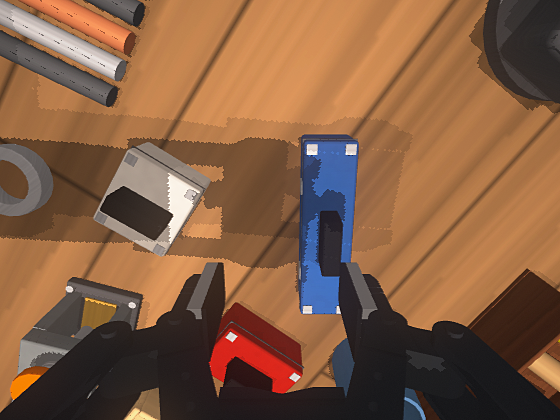

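```bash
python3 -m jog '[[[30,-6,-50],[0,0,0],0.4],[[58,-12,-100],[0,0,0],0.4],[[58,-12,-100],[0,0,0],0.4],[[58,-12,-100],[0,0,0],0.4],[[58,-12,-100],[0,0,0],0.4],[[58,-12,-100],[0,0,0],0.4],[[58,-12,-100],[0,0,0],0.4],[[58,-12,-100],[0,0,0],0.4]]'; python3 - <<'E'
from h import *
p=capture('wrist');case(p,'case_blue');s=sensors.sense();print(s['eef_pos'],yaw_tool(),s['time_s'],s['force'])
p=capture('top');case(p,'case_blue')
E
```

```text
time_s: 2.38
eef_pos: [552.9, 411.3, 125.4]
ee_rot: [0.001, 0.461, 0.887, 0.001]
force: [0.3, 0.0, 0.0]
grip_width: 0.608
case_blue 0.78 lid (array([557.5, 407.7]), array([171.2,  48.6]), -55.1) handle (array([558.1, 408.1]), array([50.6, 16. ]), -54.7) z 51.9 16808 2681
[552.94173364 411.00150166 124.57486957] 35.02632794340272 2.4833 [0.27799335 0.05197333 0.30576615]
case_blue 0.46 lid 0 handle 0 z 0 0 2
case_blue 0.37 lid 0 handle 0 z 0 0 0
```

```bash
python3 -m jog '[[[5,-3,-20],[0,0,0],0.4],[[5,-3,-40],[0,0,0],0.4],[[5,-3,-54],[0,0,0],0.4],[[5,-3,-54],[0,0,0],0.4],[[5,-3,-54],[0,0,0],1],[[5,-3,-54],[0,0,0],1],[[5,-3,-54],[0,0,0],1],[[5,-3,-54],[0,0,0],1]]' 80
python3 -m jog '[[[0,0,0],[0,0,0],1],[[0,0,0],[0,0,0],1],[[0,0,10],[0,0,0],1],[[0,0,30],[0,0,0],1],[[0,0,70],[0,0,0],1],[[0,0,100],[0,0,0],1],[[0,0,100],[0,0,0],1],[[0,0,100],[0,0,0],1]]'
```

```text
time_s: 3.25
eef_pos: [558.5, 407.7, 70.8]
ee_rot: [0.001, 0.462, 0.887, 0.001]
force: [-1.5, -1.5, 5.5]
grip_width: 0.176
time_s: 3.92
eef_pos: [558.3, 407.6, 170.3]
ee_rot: [0.001, 0.462, 0.887, 0.001]
force: [-0.7, -0.7, -7.7]
grip_width: 0.173
```

```bash
python3 -m jog '[[[0,-20,20],[0,0,5],1],[[10,-60,20],[0,0,12],1],[[18,-100,20],[0,0,19],1],[[24,-140,20],[0,0,26],1],[[30,-180,20],[0,0,33],1],[[36,-220,20],[0,0,40],1],[[42,-260,20],[0,0,46],1],[[46,-300,20],[0,0,51.6],1]]'
python3 -m jog '[[[1,-25,0],[0,0,0],1],[[1,-25,0],[0,0,0],1],[[1,-25,0],[0,0,0],1],[[1,-25,0],[0,0,0],1],[[1,-25,0],[0,0,0],1],[[1,-25,0],[0,0,0],1],[[1,-25,0],[0,0,0],1],[[1,-25,0],[0,0,0],1]]'
cat >> h.py <<'E'
def crate(p,r=165):
    W=cloud(p);P=pts(W,(600.5,7.3),r,47,58);
    R=rect(P);print('crate',R,len(P));return R
def st():
    s=sensors.sense();print(np.round(s['eef_pos'],1),'yaw',round(yaw_tool(),1),'t',s['time_s'],'F',np.round(s['force'],1),'g',round(s['grip_width'],3))
def held(p,zc,tol=6):   # lid points at height zc near the tool
    W=cloud(p);e=sensors.sense()['eef_pos'];P=pts(W,e,105,zc-tol,zc+tol);print('held lid',rect(P) if len(P)>5 else 0,len(P))
E
python3 - <<'E'
from h import *
st()
for n in('wrist','top'):
    p=capture(n);cv2.imwrite(f'pics/{n}1.png',p['color']);crate(p);held(p,sensors.sense()['eef_pos'][2]-20);case(p,'case_blue')
E
```

```text
time_s: 4.58
eef_pos: [603.1, 105.6, 186.5]
ee_rot: [-0.002, 0.027, 1.0, -0.0]
force: [1.3, 0.3, -6.3]
grip_width: 0.174
time_s: 5.25
eef_pos: [605.0, 83.1, 188.9]
ee_rot: [-0.0, 0.029, 1.0, 0.0]
force: [0.1, -0.3, -6.5]
grip_width: 0.173
[605.   83.1 188.9] yaw 86.6 t 5.25 F [ 0.1 -0.3 -6.5] g 0.173
crate (array([599.5,   6.6]), array([226.4, 194.9]), 86.7) 9192
held lid (array([598.3,  82.5]), array([158.6,  48.8]), -3.2) 20681
case_blue 0.63 lid 0 handle 0 z 52.5 2 0
case_blue 0.36 lid 0 handle 0 z 0 0 0
crate (array([597.3, -28.9]), array([196.7, 154.1]), -3.7) 418
held lid (array([581.8,  89.4]), array([32.8, 24.6]), -88.7) 69
case_blue 0.65 lid 0 handle 0 z 0 0 0
```

View pics/wrist1.png

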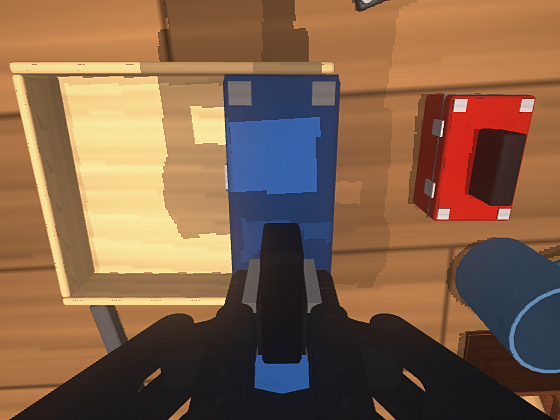

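```bash
python3 -m jog '[[[-0.5,0,-30],[0,0,0],1],[[-0.5,0,-60],[0,0,0],1],[[-0.5,0,-75],[0,0,0],1],[[-0.5,0,-90],[0,0,0],1],[[-0.5,0,-100],[0,0,0],1],[[-0.5,0,-106],[0,0,0],1],[[-0.5,0,-109],[0,0,0],1],[[-0.5,0,-109],[0,0,0],1]]'
python3 -m jog '[[[0,0,-0.5],[0,0,0],1],[[0,0,-0.5],[0,0,0],1],[[0,0,-0.5],[0,0,0],0.5],[[0,0,-0.5],[0,0,0],0.5],[[0,0,-0.5],[0,0,0],0.5],[[0,0,30],[0,0,0],0.5],[[0,0,70],[0,0,0],0.5],[[0,0,110],[0,0,0],0.5]]'
python3 - <<'E'
from h import *
st();p=capture('wrist');crate(p);case(p,'case_blue')
p=capture('top');case(p,'case_red');case(p,'case_green')
E
```

```text
time_s: 6.12
eef_pos: [604.7, 82.5, 80.1]
ee_rot: [0.0, 0.03, 1.0, 0.0]
force: [-0.1, -0.0, -5.6]
grip_width: 0.176
time_s: 6.78
eef_pos: [604.3, 82.5, 191.7]
ee_rot: [-0.0, 0.03, 1.0, 0.0]
force: [0.7, -0.4, 0.1]
grip_width: 0.501
[604.3  82.5 191.7] yaw 86.6 t 6.7833 F [ 0.7 -0.4  0.1] g 0.501
crate (array([599.5,   6.6]), array([226.7, 195.8]), 86.7) 12408
case_blue 0.73 lid (array([606.9,  81.1]), array([176.3,  48.5]), -3.4) handle (array([604.6,  82. ]), array([49.9, 15.9]), -3.5) z 59.5 5947 1031
case_red 0.83 lid (array([586.8, 253.1]), array([98.1, 31.2]), -1.1) handle (array([585.6, 237.1]), array([49.8, 15.8]), -4.7) z 50.6 239 92
case_red 0.68 lid (array([ 429. , -323.6]), array([67.4, 62.6]), 65.3) handle (array([ 428.6, -324. ]), array([49.6, 16.2]), 66.1) z 50.2 386 106
case_green 0.81 lid (array([ 257.5, -234.3]), array([90.8, 78.1]), -23.6) handle (array([ 256.9, -234. ]), array([49.8, 16.6]), -22.7) z 50.0 721 112
case_green 0.59 lid (array([ 410.4, -172.2]), array([92.9, 79.3]), -27.7) handle (array([ 410.7, -171.5]), array([49.6, 16.4]), -27.6) z 50.1 735 108
```

```bash
python3 -m jog '[[[5,40,0],[0,0,-0.6],0.4],[[10,80,0],[0,0,-0.6],0.4],[[15,120,0],[0,0,-0.6],0.4],[[20,154.3,-10],[0,0,-0.6],0.4],[[20.7,154.3,-50],[0,0,-0.6],0.4],[[20.7,154.3,-80],[0,0,-0.6],0.4],[[20.7,154.3,-80],[0,0,-0.6],0.4],[[20.7,154.3,-80],[0,0,-0.6],0.4]]'
python3 - <<'E'
from h import *
st();p=capture('wrist');case(p,'case_red')
E
```

```text
time_s: 7.7
eef_pos: [624.5, 236.5, 108.4]
ee_rot: [-0.002, 0.035, 0.999, -0.001]
force: [-0.7, -0.3, 1.4]
grip_width: 0.596
[624.5 236.5 108.4] yaw 86.0 t 7.7 F [-0.7 -0.3  1.4] g 0.596
case_red 0.78 lid (array([585.2, 236.1]), array([97.1, 64. ]), -3.6) handle (array([585.3, 236.6]), array([49.4, 15.9]), -3.4) z 51.9 16491 3823
```

```bash
python3 -m jog '[[[-30,0,0],[0,0,0.5],0.4],[[-39.3,0,0],[0,0,0.5],0.4],[[-39.3,0,-15],[0,0,0.5],0.4],[[-39.3,0,-37.5],[0,0,0.5],0.4],[[-39.3,0,-37.5],[0,0,0.5],0.4],[[-39.3,0,-37.5],[0,0,0.5],1],[[-39.3,0,-37.5],[0,0,0.5],1],[[-39.3,0,-37.5],[0,0,0.5],1]]'
python3 -m jog '[[[0,0,0],[0,0,0],1],[[0,0,0],[0,0,0],1],[[0,0,0],[0,0,0],1],[[0,0,10],[0,0,0],1],[[0,0,50],[0,0,0],1],[[0,0,90],[0,0,0],1],[[0,0,110],[0,0,0],1],[[0,0,110],[0,0,0],1]]'
python3 - <<'E'
from h import *
st()
p=capture('top');case(p,'case_yellow');case(p,'case_green');case(p,'case_white')
E
```

```text
time_s: 8.47
eef_pos: [587.0, 236.9, 74.6]
ee_rot: [0.002, 0.031, 1.0, 0.0]
force: [-0.3, 4.2, 12.6]
grip_width: 0.182
time_s: 9.13
eef_pos: [587.7, 237.2, 188.9]
ee_rot: [0.005, 0.031, 1.0, 0.001]
force: [0.0, -0.2, -3.1]
grip_width: 0.167
[587.7 237.2 188.9] yaw 86.5 t 9.1333 F [ 0.  -0.2 -3.1] g 0.167
case_yellow 0.9 lid (array([ 428.6, -324. ]), array([67.3, 63.7]), 66.6) handle (array([ 428.4, -324.2]), array([50.1, 16.2]), 65.7) z 50.1 391 103
case_green 0.91 lid (array([ 256.8, -234.5]), array([92.2, 78.8]), -24.2) handle (array([ 256.7, -233.9]), array([49.4, 17.3]), -21.9) z 50.1 746 112
case_green 0.84 lid (array([ 410.5, -171.6]), array([91.9, 78. ]), -27.8) handle (array([ 410.8, -171.9]), array([50. , 16.3]), -28.3) z 50.1 711 104
case_white 0.21 lid (array([605.2,  81.7]), array([173. ,  49.4]), -3.7) handle (array([604.6,  82.9]), array([49.5, 16.8]), -2.6) z 57.1 608 79
```

```bash
python3 -m jog '[[[0,0,0],[0,0,0],1],[[0,0,0],[0,0,0],1],[[0,0,0],[0,0,0],1],[[0,0,0],[0,0,0],1],[[0,0,0],[0,0,0],1],[[0,0,0],[0,0,0],1],[[0,0,0],[0,0,0],1],[[0,0,0],[0,0,0],1]]'
python3 - <<'E'
from h import *
st()
p=capture('wrist');cv2.imwrite('pics/w2.png',p['color']);W=cloud(p);e=sensors.sense()['eef_pos'];P=pts(W,e,70,150,176);print(np.percentile(P[:,2],[5,50,95]));held(p,np.median(P[:,2]))
A=np.c_[P[:,:2],np.ones(len(P))];print(np.linalg.lstsq(A,P[:,2],rcond=None)[0])
E
```

```text
time_s: 10.0
eef_pos: [586.0, 236.8, 182.6]
ee_rot: [-0.0, 0.031, 1.0, -0.0]
force: [1.2, -0.0, -3.5]
grip_width: 0.171
[586.  236.8 182.6] yaw 86.5 t 10.0 F [ 1.2 -0.  -3.5] g 0.171
[157.42055362 159.77416211 161.41615303]
held lid (array([574. , 236.5]), array([76.5, 63.5]), -3.4) 12928
[2.30677348e-02 1.73731666e-03 1.46634260e+02]
```

View pics/w2.png

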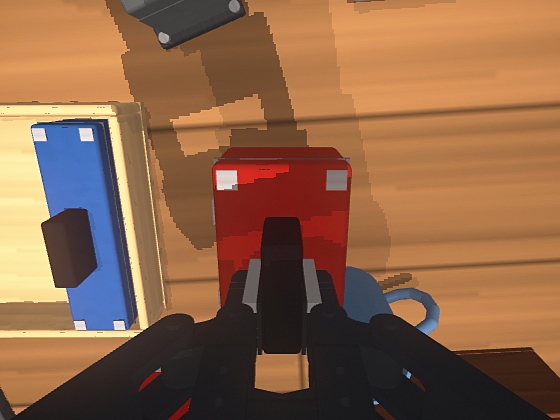

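```bash
python3 -m jog '[[[0,-15,10],[0,0,0],1],[[-4,-55,10],[0,0,0],1],[[-8,-95,10],[0,0,0],1],[[-12,-135,10],[0,0,0],1],[[-16,-175,10],[0,0,0],1],[[-19.4,-205,10],[0,0,0],1],[[-19.4,-212.4,10],[0,0,0],1],[[-19.4,-212.4,10],[0,0,0],1]]'
python3 -m jog '[[[0,0,0],[0,0,0],1],[[0,0,0],[0,0,0],1],[[0,0,0],[0,0,0],1],[[0,0,0],[0,0,0],1],[[0,0,-25],[0,0,0],1],[[0,0,-50],[0,0,0],1],[[0,0,-50],[0,0,0],1],[[0,0,-50],[0,0,0],1]]'
python3 - <<'E'
from h import *
st();p=capture('wrist');crate(p);held(p,sensors.sense()['eef_pos'][2]-22);case(p,'case_blue')
E
```

```text
time_s: 10.72
eef_pos: [566.6, 21.9, 193.3]
ee_rot: [0.0, 0.032, 0.999, -0.0]
force: [-0.2, -0.1, -3.8]
grip_width: 0.169
time_s: 11.38
eef_pos: [566.3, 25.0, 142.3]
ee_rot: [-0.001, 0.03, 1.0, 0.0]
force: [-0.3, 1.0, -3.4]
grip_width: 0.172
[566.3  25.  142.3] yaw 86.5 t 11.3833 F [-0.3  1.  -3.4] g 0.172
crate (array([599.2,   6.9]), array([225.9, 195.4]), 86.7) 12956
held lid (array([552.8,  25.5]), array([73.5, 62.2]), -3.4) 12841
case_blue 0.7 lid (array([580.7,  86.7]), array([126.8,  47.9]), 0.1) handle (array([603.4,  81.8]), array([48.7, 16.5]), -3.4) z 59.5 4648 1767
```

```bash
python3 -m jog '[[[0,-1,-20],[0,0,0],1],[[0,-1,-35],[0,0,0],1],[[0,-1,-48],[0,0,0],1],[[0,-1,-56],[0,0,0],1],[[0,-1,-60],[0,0,0],1],[[0,-1,-60],[0,0,0],1],[[0,-1,-60],[0,0,0],1],[[0,-1,-60.5],[0,0,0],1]]'
python3 -m jog '[[[0,0,0],[0,0,0],0.5],[[0,0,0],[0,0,0],0.5],[[0,0,0],[0,0,0],0.5],[[0,0,30],[0,0,0],0.5],[[0,0,70],[0,0,0],0.5],[[0,0,110],[0,0,0],0.5],[[0,0,110],[0,0,0],0.5],[[0,0,110],[0,0,0],0.5]]'
python3 - <<'E'
from h import *
st();p=capture('wrist');crate(p);case(p,'case_red');case(p,'case_blue')
p=capture('top');case(p,'case_white')
E
```

```text
time_s: 12.15
eef_pos: [567.2, 23.3, 83.1]
ee_rot: [0.001, 0.031, 1.0, -0.0]
force: [0.1, -0.3, -3.8]
grip_width: 0.17
time_s: 12.82
eef_pos: [567.5, 23.3, 194.5]
ee_rot: [0.003, 0.031, 1.0, -0.0]
force: [-0.2, 0.0, -1.2]
grip_width: 0.503
[567.5  23.3 194.5] yaw 86.5 t 12.8167 F [-0.2  0.  -1.2] g 0.503
crate (array([599.7,   7.1]), array([226.4, 196.2]), 86.7) 10868
case_red 0.97 lid (array([565.1,  22.6]), array([97.1, 63.8]), -3.7) handle (array([565.1,  23.1]), array([49.6, 15.9]), -3.3) z 59.4 4346 1032
case_blue 0.89 lid (array([605. ,  81.1]), array([173. ,  48.8]), -3.4) handle (array([604.3,  81.8]), array([50.2, 16.4]), -3.3) z 59.3 4652 1176
case_white 0.76 lid (array([408.5, 336.5]), array([79.3, 70.8]), -88.7) handle (array([408.3, 336.9]), array([46.2, 17.6]), 2.2) z 50.3 539 109
case_white 0.74 lid 0 handle 0 z 0 0 0
```

```bash
python3 -m jog '[[[-17,35,0],[0,0,4],0.4],[[-35,71,0],[0,0,4],0.4],[[-53,107,0],[0,0,4],0.4],[[-71,142,0],[0,0,4],0.4],[[-90,177,0],[0,0,4],0.4],[[-108,212,0],[0,0,4],0.4],[[-126,248,0],[0,0,4],0.4],[[-144,283,0],[0,0,4],0.4]]'
python3 -m jog '[[[-15,30,-10],[0,0,0],0.4],[[-15,30,-50],[0,0,0],0.4],[[-15,30,-80],[0,0,0],0.4],[[-15,30,-80],[0,0,0],0.4],[[-15,30,-80],[0,0,0],0.4],[[-15,30,-80],[0,0,0],0.4],[[-15,30,-80],[0,0,0],0.4],[[-15,30,-80],[0,0,0],0.4]]'
python3 - <<'E'
from h import *
st();p=capture('wrist');case(p,'case_white')
E
```

```text
time_s: 13.73
eef_pos: [421.2, 307.9, 191.4]
ee_rot: [-0.001, -0.004, 1.0, -0.0]
force: [0.4, -0.1, -0.3]
grip_width: 0.596
time_s: 14.4
eef_pos: [408.5, 336.5, 113.7]
ee_rot: [0.001, -0.004, 1.0, 0.001]
force: [-0.1, 0.1, 0.2]
grip_width: 0.601
[408.5 336.5 113.7] yaw 90.5 t 14.4 F [-0.1  0.1  0.2] g 0.601
case_white 0.63 lid (array([407.6, 336.2]), array([78.9, 72.5]), -88.1) handle (array([407.6, 336.9]), array([50.1, 16. ]), 2.0) z 51.9 12398 3078
```

```bash
python3 -m jog '[[[-0.7,0.3,-20],[0,0,1.5],0.4],[[-0.7,0.3,-35],[0,0,1.5],0.4],[[-0.7,0.3,-43],[0,0,1.5],0.4],[[-0.7,0.3,-43],[0,0,1.5],0.4],[[-0.7,0.3,-43],[0,0,1.5],0.4],[[-0.7,0.3,-43],[0,0,1.5],1],[[-0.7,0.3,-43],[0,0,1.5],1],[[-0.7,0.3,-43],[0,0,1.5],1]]'
python3 -m jog '[[[0,0,0],[0,0,0],1],[[0,0,0],[0,0,0],1],[[0,0,0],[0,0,0],1],[[0,0,15],[0,0,0],1],[[0,0,50],[0,0,0],1],[[0,0,90],[0,0,0],1],[[0,0,125],[0,0,0],1],[[0,0,125],[0,0,0],1]]'
python3 -m jog '[[[0,0,0],[0,0,0],1],[[0,0,0],[0,0,0],1],[[0,0,0],[0,0,0],1],[[0,0,0],[0,0,0],1],[[0,0,0],[0,0,0],1],[[0,0,0],[0,0,0],1],[[0,0,0],[0,0,0],1],[[0,0,0],[0,0,0],1]]'
python3 - <<'E'
from h import *
st();p=capture('wrist');held(p,sensors.sense()['eef_pos'][2]-20,8)
E
```

```text
time_s: 15.17
eef_pos: [407.2, 336.9, 69.9]
ee_rot: [0.001, -0.017, 1.0, 0.0]
force: [-0.7, 2.3, 6.6]
grip_width: 0.186
time_s: 15.83
eef_pos: [408.9, 337.8, 200.5]
ee_rot: [0.005, -0.017, 1.0, 0.002]
force: [0.2, 1.3, -2.8]
grip_width: 0.172
time_s: 16.5
eef_pos: [406.9, 336.7, 193.9]
ee_rot: [-0.0, -0.017, 1.0, -0.0]
force: [0.6, 0.1, -4.3]
grip_width: 0.173
[406.9 336.7 193.9] yaw 92.0 t 16.5 F [ 0.6  0.1 -4.3] g 0.173
held lid (array([403.3, 335.4]), array([78.9, 65. ]), -87.9) 13272
```

```bash
python3 -m jog '[[[30,-10,20],[0,0,0],1],[[60,-30,25],[0,0,0],1],[[90,-56,25],[0,0,-2],1],[[115,-90,25],[0,0,-4],1],[[140,-122,25],[0,0,-5.4],1],[[165,-155,25],[0,0,-5.4],1],[[190,-188,25],[0,0,-5.4],1],[[210,-224,25],[0,0,-5.4],1]]'
python3 -m jog '[[[10,-38,0],[0,0,0],1],[[20,-78,0],[0,0,0],1],[[26,-118,0],[0,0,0],1],[[28,-150,0],[0,0,0],1],[[28,-169,0],[0,0,0],1],[[28,-169,0],[0,0,0],1],[[28,-169,0],[0,0,0],1],[[28,-169,-20],[0,0,0],1]]'
python3 -m jog '[[[0,0,-25],[0,0,0],1],[[0,0,-50],[0,0,0],1],[[0,0,-50],[0,0,0],1],[[0,0,-50],[0,0,0],1],[[0,0,-50],[0,0,0],1],[[0,0,-50],[0,0,0],1],[[0,0,-50],[0,0,0],1],[[0,0,-50],[0,0,0],1]]'
python3 - <<'E'
from h import *
st();p=capture('wrist');crate(p);held(p,sensors.sense()['eef_pos'][2]-20,8);case(p,'case_red')
E
```

```text
time_s: 17.22
eef_pos: [618.1, 111.0, 218.9]
ee_rot: [0.0, 0.03, 1.0, 0.0]
force: [1.5, 1.1, -4.3]
grip_width: 0.176
time_s: 17.88
eef_pos: [646.3, -56.0, 202.7]
ee_rot: [0.003, 0.03, 1.0, -0.001]
force: [0.9, -0.6, -3.9]
grip_width: 0.169
time_s: 18.55
eef_pos: [645.2, -56.3, 150.2]
ee_rot: [0.001, 0.03, 1.0, -0.0]
force: [0.3, -0.2, -3.0]
grip_width: 0.171
[645.2 -56.3 150.2] yaw 86.6 t 18.55 F [ 0.3 -0.2 -3. ] g 0.171
crate (array([608.5,   6. ]), array([226.1, 177. ]), 86.6) 9892
held lid (array([641.3, -57.1]), array([78.8, 64.2]), 86.3) 13258
case_red 0.57 lid (array([567.4,  24.9]), array([93.9, 69.4]), -3.3) handle (array([565.4,  22.7]), array([49.8, 16.6]), -3.3) z 59.3 7938 3295
```

```bash
python3 -m jog '[[[0,0.5,-20],[0,0,0],1],[[0,0.5,-40],[0,0,0],1],[[0,0.5,-54],[0,0,0],1],[[0,0.5,-64],[0,0,0],1],[[0,0.5,-70],[0,0,0],1],[[0,0.5,-71],[0,0,0],1],[[0,0.5,-71],[0,0,0],1],[[0,0.5,-71.5],[0,0,0],1]]'
python3 -m jog '[[[0,0,0],[0,0,0],0.5],[[0,0,0],[0,0,0],0.5],[[0,0,0],[0,0,0],0.5],[[0,0,30],[0,0,0],0.5],[[0,0,70],[0,0,0],0.5],[[0,0,110],[0,0,0],0.5],[[0,0,110],[0,0,0],0.5],[[0,0,110],[0,0,0],0.5]]'
python3 - <<'E'
from h import *
st();p=capture('wrist');crate(p);case(p,'case_white');case(p,'case_red')
p=capture('top');case(p,'case_green');case(p,'case_yellow')
E
```

```text
time_s: 19.32
eef_pos: [645.3, -55.9, 78.3]
ee_rot: [0.001, 0.03, 1.0, -0.0]
force: [-0.2, -0.2, -3.5]
grip_width: 0.171
time_s: 19.98
eef_pos: [645.8, -56.0, 190.6]
ee_rot: [0.003, 0.03, 1.0, -0.001]
force: [-0.4, 0.1, -0.6]
grip_width: 0.497
[645.8 -56.  190.6] yaw 86.6 t 19.9833 F [-0.4  0.1 -0.6] g 0.497
crate (array([605. ,   6.4]), array([226.5, 184.3]), 86.7) 12233
case_white 0.71 lid (array([647.9, -56.6]), array([79.5, 76.8]), 86.8) handle (array([645.7, -56.3]), array([49.6, 15.8]), -3.3) z 59.4 4165 1045
case_red 0.97 lid (array([565.9,  25.7]), array([97.5, 70.8]), -3.6) handle (array([565.7,  22.9]), array([49.5, 16.7]), -3.4) z 59.3 6496 2090
case_green 0.71 lid (array([ 410.3, -172. ]), array([92. , 78.7]), -27.2) handle (array([ 410.8, -171.5]), array([49.5, 16.1]), -27.4) z 50.5 724 104
case_green 0.57 lid (array([ 257.4, -234.1]), array([90.3, 77.2]), -24.1) handle (array([ 256.9, -233.7]), array([49.7, 16.8]), -24.1) z 50.1 707 110
case_yellow 0.68 lid (array([ 428.6, -324. ]), array([67.9, 63.3]), 65.5) handle (array([ 428.1, -324.3]), array([49.8, 16.4]), 65.8) z 50.3 387 106
```

```bash
python3 -m jog '[[[-35,-17,0],[0,0,-5],0.4],[[-70,-35,0],[0,0,-10],0.4],[[-105,-52,0],[0,0,-15],0.4],[[-140,-70,0],[0,0,-20],0.4],[[-175,-87,0],[0,0,-24],0.4],[[-210,-104,0],[0,0,-24],0.4],[[-234.7,-116,-15],[0,0,-24],0.4],[[-234.7,-116,-50],[0,0,-24],0.4]]'
python3 -m jog '[[[0,0,-28],[0,0,0],0.4],[[0,0,-28],[0,0,0],0.4],[[0,0,-28],[0,0,0],0.4],[[0,0,-28],[0,0,0],0.4],[[0,0,-28],[0,0,0],0.4],[[0,0,-28],[0,0,0],0.4],[[0,0,-28],[0,0,0],0.4],[[0,0,-28],[0,0,0],0.4]]'
python3 - <<'E'
from h import *
st();p=capture('wrist');case(p,'case_green')
E
```

```text
time_s: 20.95
eef_pos: [408.7, -174.3, 139.9]
ee_rot: [0.003, 0.238, 0.971, -0.002]
force: [1.5, -1.1, 0.9]
grip_width: 0.599
time_s: 21.62
eef_pos: [410.5, -171.9, 110.2]
ee_rot: [0.0, 0.237, 0.972, -0.0]
force: [-0.4, 0.1, -0.1]
grip_width: 0.6
[ 410.5 -171.9  110.2] yaw 62.6 t 21.6167 F [-0.4  0.1 -0.1] g 0.6
case_green 0.95 lid (array([ 409.6, -172.8]), array([92.3, 78.8]), -27.5) handle (array([ 410.2, -172.2]), array([50.5, 16. ]), -27.5) z 51.9 16304 3198
case_green 0.64 lid (array([ 274.5, -237.1]), array([69. , 58.3]), 66.2) handle (array([ 271., -232.]), array([28.8,  6.8]), -39.6) z 51.8 12345 551
```

```bash
python3 -m jog '[[[-0.3,-0.3,-20],[0,0,0],0.4],[[-0.3,-0.3,-35],[0,0,0],0.4],[[-0.3,-0.3,-40],[0,0,0],0.4],[[-0.3,-0.3,-40],[0,0,0],0.4],[[-0.3,-0.3,-40],[0,0,0],0.4],[[-0.3,-0.3,-40],[0,0,0],1],[[-0.3,-0.3,-40],[0,0,0],1],[[-0.3,-0.3,-40],[0,0,0],1]]'
python3 -m jog '[[[0,0,0],[0,0,0],1],[[0,0,0],[0,0,0],1],[[0,0,0],[0,0,0],1],[[0,0,15],[0,0,0],1],[[0,0,50],[0,0,0],1],[[0,0,90],[0,0,0],1],[[0,0,125],[0,0,0],1],[[0,0,125],[0,0,0],1]]'
python3 -m jog '[[[0,0,0],[0,0,6],1],[[0,0,0],[0,0,12],1],[[0,0,0],[0,0,18],1],[[0,0,0],[0,0,24],1],[[0,0,0],[0,0,24],1],[[0,0,0],[0,0,24],1],[[0,0,0],[0,0,24],1],[[0,0,0],[0,0,24],1]]'
python3 - <<'E'
from h import *
st();p=capture('wrist');held(p,sensors.sense()['eef_pos'][2]-20,8)
E
```

```text
time_s: 22.38
eef_pos: [410.2, -172.3, 70.2]
ee_rot: [0.001, 0.237, 0.972, -0.0]
force: [3.0, 7.9, 17.4]
grip_width: 0.183
time_s: 23.05
eef_pos: [411.8, -173.4, 200.6]
ee_rot: [0.005, 0.237, 0.972, -0.002]
force: [0.4, -0.5, -2.9]
grip_width: 0.173
time_s: 23.72
eef_pos: [409.8, -172.0, 194.3]
ee_rot: [-0.0, 0.031, 1.0, 0.0]
force: [-0.7, -0.0, -4.3]
grip_width: 0.175
[ 409.8 -172.   194.3] yaw 86.5 t 23.7167 F [-0.7 -0.  -4.3] g 0.175
held lid (array([ 400.5, -172.5]), array([79.2, 74.4]), 86.8) 17167
```

```bash
python3 -m jog '[[[30,24,5],[0,0,0],1],[[60,48,5],[0,0,0],1],[[90,73,5],[0,0,0],1],[[120,98,5],[0,0,0],1],[[148.4,121.2,5],[0,0,0],1],[[148.4,121.2,5],[0,0,0],1],[[148.4,121.2,5],[0,0,0],1],[[148.4,121.2,-20],[0,0,0],1]]'
python3 -m jog '[[[0,0,-25],[0,0,0],1],[[0,0,-25],[0,0,0],1],[[0,0,-25],[0,0,0],1],[[0,0,-25],[0,0,0],1],[[0,0,-25],[0,0,0],1],[[0,0,-25],[0,0,0],1],[[0,0,-25],[0,0,0],1],[[0,0,-25],[0,0,0],1]]'
python3 - <<'E'
from h import *
st();p=capture('wrist');crate(p);held(p,sensors.sense()['eef_pos'][2]-20,8);case(p,'case_red');case(p,'case_white')
E
```

```text
time_s: 24.43
eef_pos: [560.0, -51.5, 178.1]
ee_rot: [0.004, 0.03, 1.0, -0.001]
force: [1.4, 0.2, -3.5]
grip_width: 0.167
time_s: 25.1
eef_pos: [558.4, -51.0, 150.1]
ee_rot: [0.0, 0.03, 1.0, -0.0]
force: [0.3, 0.4, -4.4]
grip_width: 0.173
[558.4 -51.  150.1] yaw 86.6 t 25.1 F [ 0.3  0.4 -4.4] g 0.173
crate (array([599.4,   6.5]), array([226.4, 196. ]), 86.6) 10668
held lid (array([549.3, -51.6]), array([79.1, 75.2]), 86.8) 17161
case_red 0.7 lid 0 handle 0 z 0 0 0
case_red 0.56 lid (array([565.1,  26.7]), array([97.4, 69.6]), -2.9) handle (array([549.2,  17.1]), array([84.8, 33. ]), 19.9) z 59.4 4179 2248
case_white 0.8 lid (array([680.5, -58.5]), array([40.7, 23. ]), 86.6) handle (array([660.1, -56.9]), array([22.5, 16. ]), -2.7) z 59.6 110 324
case_white 0.5 lid (array([529.8, -39.3]), array([115.1,  38.5]), 64.6) handle (array([512.7, -49.3]), array([72.9,  0.9]), 87.1) z 59.6 6 273
```

```bash
python3 -m jog '[[[0,0.3,-20],[0,0,0],1],[[0,0.3,-40],[0,0,0],1],[[0,0.3,-54],[0,0,0],1],[[0,0.3,-64],[0,0,0],1],[[0,0.3,-70],[0,0,0],1],[[0,0.3,-71],[0,0,0],1],[[0,0.3,-71],[0,0,0],1],[[0,0.3,-71.5],[0,0,0],1]]'
python3 -m jog '[[[0,0,0],[0,0,0],0.5],[[0,0,0],[0,0,0],0.5],[[0,0,0],[0,0,0],0.5],[[0,0,30],[0,0,0],0.5],[[0,0,70],[0,0,0],0.5],[[0,0,110],[0,0,0],0.5],[[0,0,110],[0,0,0],0.5],[[0,0,110],[0,0,0],0.5]]'
python3 - <<'E'
from h import *
st();p=capture('wrist');crate(p);case(p,'case_green');case(p,'case_red')
p=capture('top');case(p,'case_yellow');cv2.imwrite('pics/top3.png',p['color'])
E
```

```text
time_s: 25.92
eef_pos: [558.7, -50.7, 78.7]
ee_rot: [0.001, 0.03, 1.0, -0.0]
force: [0.8, 0.0, -4.6]
grip_width: 0.174
time_s: 26.58
eef_pos: [559.2, -50.9, 190.6]
ee_rot: [0.003, 0.03, 1.0, -0.001]
force: [-0.5, 0.3, -1.1]
grip_width: 0.497
[559.2 -50.9 190.6] yaw 86.6 t 26.5833 F [-0.5  0.3 -1.1] g 0.497
crate (array([599.3,   6.7]), array([226.2, 195.5]), 86.7) 11905
case_green 0.88 lid (array([561.1, -51.9]), array([98.1, 78.5]), -3.6) handle (array([558.4, -51.1]), array([49.8, 15.8]), -3.4) z 59.4 5555 1041
case_red 0.74 lid (array([565.3,  25.6]), array([97.3, 70.4]), -3.5) handle (array([565.4,  22.8]), array([50.2, 16.3]), -3.3) z 59.3 4596 1600
case_yellow 0.68 lid (array([ 428.4, -324. ]), array([67.1, 63.4]), 64.7) handle (array([ 428.5, -324.3]), array([50.6, 16.2]), 66.2) z 49.7 379 104
```

View pics/top3.png

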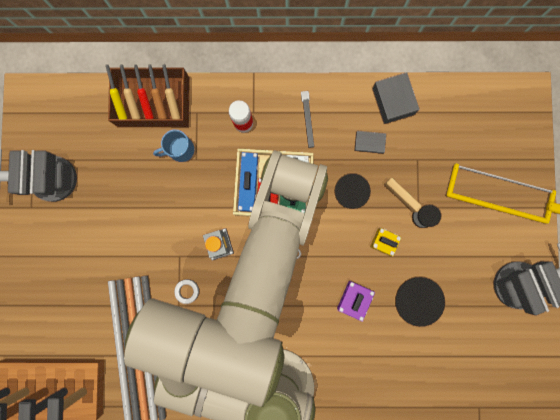

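```bash
python3 -m jog '[[[-16,-34,0],[0,0,-7],0.4],[[-32,-68,0],[0,0,-14],0.4],[[-48,-102,0],[0,0,-21],0.4],[[-64,-136,0],[0,0,-28],0.4],[[-80,-170,0],[0,0,-35],0.4],[[-97,-204,0],[0,0,-42],0.4],[[-113,-238,0],[0,0,-49],0.4],[[-130,-273.6,0],[0,0,-56],0.4]]'
python3 -m jog '[[[0,0,0],[0,0,-7],0.4],[[0,0,0],[0,0,-14],0.4],[[0,0,-10],[0,0,-21],0.4],[[0,0,-20],[0,0,-28],0.4],[[0,0,-40],[0,0,-35],0.4],[[0,0,-60],[0,0,-42],0.4],[[0,0,-78],[0,0,-49],0.4],[[0,0,-78],[0,0,-54.8],0.4]]'
python3 - <<'E'
from h import *
st();p=capture('wrist');case(p,'case_yellow')
E
```

```text
time_s: 27.5
eef_pos: [427.1, -325.4, 187.4]
ee_rot: [-0.001, 0.498, 0.867, 0.0]
force: [2.0, -0.3, -0.7]
grip_width: 0.601
time_s: 28.17
eef_pos: [426.9, -322.7, 105.9]
ee_rot: [-0.004, 0.841, 0.54, -0.0]
force: [0.2, -0.1, 0.1]
grip_width: 0.603
[ 426.9 -322.7  105.9] yaw -24.6 t 28.1667 F [ 0.2 -0.1  0.1] g 0.603
case_yellow 0.69 lid (array([ 428.9, -324.9]), array([67.4, 63.6]), 65.9) handle (array([ 428.2, -324.7]), array([50.5, 16. ]), 65.8) z 51.8 9474 3313
```

```bash
python3 -m jog '[[[0,-0.3,0],[0,0,0],0.4],[[0,-0.3,-20],[0,0,0],0.4],[[0,-0.3,-40],[0,0,0],0.4],[[0,-0.3,-40],[0,0,0],0.4],[[0,-0.3,-40],[0,0,0],0.4],[[0,-0.3,-40],[0,0,0],1],[[0,-0.3,-40],[0,0,0],1],[[0,-0.3,-40],[0,0,0],1]]'
python3 -m jog '[[[0,0,0],[0,0,0],1],[[0,0,0],[0,0,0],1],[[0,0,0],[0,0,0],1],[[0,0,15],[0,0,0],1],[[0,0,50],[0,0,0],1],[[0,0,90],[0,0,0],1],[[0,0,125],[0,0,0],1],[[0,0,125],[0,0,0],1]]'
python3 -m jog '[[[16,34,5],[0,0,-7],1],[[32,68,5],[0,0,-14],1],[[48,102,5],[0,0,-21],1],[[64,136,5],[0,0,-28],1],[[80,170,5],[0,0,-35],1],[[96,204,5],[0,0,-42],1],[[112,238,5],[0,0,-49],1],[[130,255,5],[0,0,-56],1]]'
python3 -m jog '[[[0,0,0],[0,0,-7],1],[[0,0,0],[0,0,-13.2],1],[[0,0,0],[0,0,-13.2],1],[[0,0,0],[0,0,-13.2],1],[[0,0,0],[0,0,-13.2],1],[[0,0,0],[0,0,-13.2],1],[[0,0,0],[0,0,-13.2],1],[[0,0,0],[0,0,-13.2],1]]'
python3 - <<'E'
from h import *
st();p=capture('wrist');crate(p);held(p,sensors.sense()['eef_pos'][2]-20,8);cv2.imwrite('pics/w4.png',p['color'])
E
```

```text
time_s: 28.93
eef_pos: [428.5, -324.8, 71.2]
ee_rot: [0.001, 0.84, 0.543, 0.0]
force: [-3.7, 0.6, -3.8]
grip_width: 0.185
time_s: 29.6
eef_pos: [430.0, -326.3, 202.0]
ee_rot: [0.006, 0.84, 0.543, 0.001]
force: [1.3, -0.9, -1.0]
grip_width: 0.174
time_s: 30.27
eef_pos: [558.1, -66.2, 199.3]
ee_rot: [-0.001, 0.994, 0.11, -0.001]
force: [0.3, -0.6, -2.2]
grip_width: 0.173
time_s: 30.93
eef_pos: [558.2, -69.7, 200.1]
ee_rot: [-0.0, 1.0, -0.003, 0.0]
force: [-0.5, 0.1, -1.9]
grip_width: 0.172
[558.2 -69.7 200.1] yaw -90.3 t 30.9333 F [-0.5  0.1 -1.9] g 0.172
crate (array([599.7,   6.2]), array([225.9, 196.1]), 86.7) 13933
held lid (array([564.6, -70.8]), array([63.6, 55.8]), 89.7) 8434
```

View pics/w4.png

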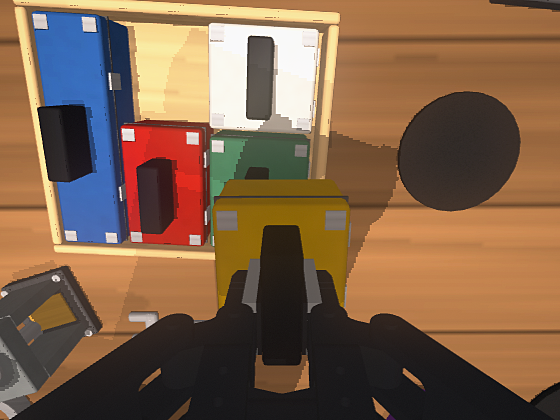

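```bash
python3 -m jog '[[[20,20,0],[0,0,-3.1],1],[[45,43,0],[0,0,-3.1],1],[[70,67,0],[0,0,-3.1],1],[[93.2,88.9,0],[0,0,-3.1],1],[[93.2,88.9,0],[0,0,-3.1],1],[[93.2,88.9,0],[0,0,-3.1],1],[[93.2,88.9,-20],[0,0,-3.1],1],[[93.2,88.9,-40],[0,0,-3.1],1]]'
python3 -m jog '[[[0,0,-15],[0,0,0],1],[[0,0,-15],[0,0,0],1],[[0,0,-15],[0,0,0],1],[[0,0,-15],[0,0,0],1],[[0,0,-15],[0,0,0],1],[[0,0,-15],[0,0,0],1],[[0,0,-15],[0,0,0],1],[[0,0,-15],[0,0,0],1]]'
python3 - <<'E'
from h import *
st();p=capture('wrist');crate(p);held(p,sensors.sense()['eef_pos'][2]-20,8);case(p,'case_blue');case(p,'case_white');cv2.imwrite('pics/w5.png',p['color'])
E
```

```text
time_s: 31.65
eef_pos: [651.5, 18.6, 160.7]
ee_rot: [0.0, 1.0, -0.03, 0.001]
force: [0.7, -0.6, -3.4]
grip_width: 0.171
time_s: 32.32
eef_pos: [651.6, 19.4, 145.6]
ee_rot: [0.0, 1.0, -0.03, 0.0]
force: [-0.3, 0.8, -3.0]
grip_width: 0.171
[651.6  19.4 145.6] yaw -93.4 t 32.3167 F [-0.3  0.8 -3. ] g 0.171
crate (array([602.4,   5.8]), array([226.2, 191. ]), 86.6) 12071
held lid (array([657.8,  18. ]), array([63.9, 56.4]), 86.1) 8467
case_blue 0.7 lid (array([639. ,  86.5]), array([111. ,  53.5]), -9.0) handle (array([610.6,  81.1]), array([40.2, 16.4]), -3.3) z 59.4 4780 1380
case_blue 0.33 lid 0 handle 0 z 0 0 0
case_white 0.68 lid (array([646.3, -57.7]), array([86.5, 78.4]), 81.7) handle (array([646.9, -56. ]), array([49.7, 16.4]), -3.5) z 59.3 5139 2488
```

View pics/w5.png

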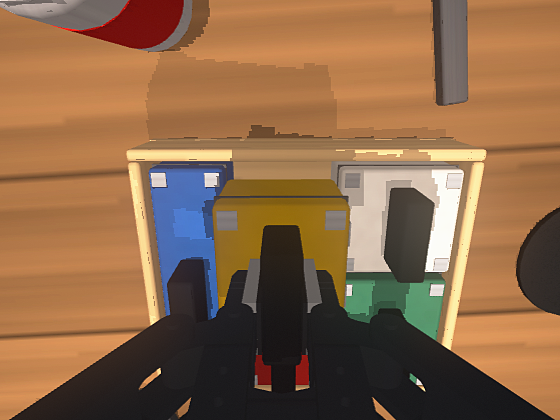

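```bash
python3 -m jog '[[[0,0,-20],[0,0,0],1],[[0,0,-38],[0,0,0],1],[[0,0,-50],[0,0,0],1],[[0,0,-58],[0,0,0],1],[[0,0,-64],[0,0,0],1],[[0,0,-66],[0,0,0],1],[[0,0,-66],[0,0,0],1],[[0,0,-66.5],[0,0,0],1]]'
python3 -m jog '[[[0,0,0],[0,0,0],0.5],[[0,0,0],[0,0,0],0.5],[[0,0,0],[0,0,0],0.5],[[0,0,30],[0,0,0],0.5],[[0,0,70],[0,0,0],0.5],[[0,0,110],[0,0,0],0.5],[[0,0,145],[0,0,0],0.5],[[-100,-5,180],[0,0,0],0.5]]'
python3 - <<'E'
from h import *
st();p=capture('wrist');crate(p)
for n in SZ: case(p,n)
E
```

```text
time_s: 33.13
eef_pos: [652.0, 19.3, 79.4]
ee_rot: [0.0, 1.0, -0.03, 0.001]
force: [0.9, 0.0, -3.2]
grip_width: 0.174
time_s: 33.8
eef_pos: [618.3, 16.5, 244.0]
ee_rot: [0.001, 1.0, -0.03, 0.008]
force: [-0.8, -1.1, 1.4]
grip_width: 0.498
[618.3  16.5 244. ] yaw -93.4 t 33.8 F [-0.8 -1.1  1.4] g 0.498
crate (array([599.3,   6.4]), array([226.5, 195.4]), 86.6) 9611
case_red 0.96 lid (array([569.6,  21.9]), array([101.4,  63.5]), -3.4) handle (array([566.2,  22.7]), array([50.1, 16. ]), -3.8) z 59.3 3321 767
case_red 0.37 lid 0 handle 0 z 0 0 0
case_yellow 0.65 lid (array([650.2,  18.5]), array([71.6, 63.9]), -3.4) handle (array([652.7,  19.3]), array([49.5, 15.5]), -3.4) z 59.3 2395 793
case_blue 0.66 lid (array([599.6,   6.4]), array([226.5, 194.9]), 86.6) handle 0 z 54.1 8230 0
case_blue 0.64 lid (array([602.5,  78.7]), array([177.6,  53.7]), -3.3) handle (array([605.6,  81.4]), array([49.6, 16.5]), -3.2) z 59.3 4815 1012
case_green 0.89 lid (array([555.6, -53.8]), array([100.1,  83.6]), -3.2) handle (array([559.5, -51.2]), array([50. , 16.4]), -3.2) z 59.3 3565 849
case_white 0.76 lid (array([643.5, -59.3]), array([84.1, 77.6]), 86.6) handle (array([646.6, -56.5]), array([49.7, 16.7]), -3.1) z 59.3 3320 1066
```

```bash
cat >> h.py <<'E'
def mallet(p,c=(504,-445),dz=0):
    W=cloud(p);T=pts(W,c,60,72+dz,88+dz);H=pts(W,c,190,47+dz,61+dz)
    (hc,hr)=cv2.minEnclosingCircle(T[:,:2].astype(np.float32));H=H[np.hypot(*(H[:,:2]-hc).T)>36]
    r=rect(H);d=r[0]-hc;d/=np.hypot(*d);print('head',np.round(hc,1),round(hr,1),'z',np.median(T[:,2]),'handle',r,'z',np.median(H[:,2]),'dir to handle end',round(np.degrees(np.arctan2(d[1],d[0])),1),'grip',np.round(hc+55*d,1))
def cap(p):
    W=cloud(p);P=pts(W,(424,178),60,110,126)
    if len(P)>5: print('cap',np.round(cv2.minEnclosingCircle(P[:,:2].astype(np.float32)),1) if 0 else [np.round(x,1) for x in cv2.minEnclosingCircle(P[:,:2].astype(np.float32))],'z',np.median(P[:,2]),len(P))
def pad(p,c=(580,-230)):
    K=p['camera_matrix'];g=p['color'].max(-1);W=cloud(p)
    m=(np.hypot(W[...,0]-c[0],W[...,1]-c[1])<85)&(g<55)&(abs(W[...,2]-6)<7)
    n,l,s,_=cv2.connectedComponentsWithStats(m.astype(np.uint8));k=1+np.argmax(s[1:,4]);P=W[l==k]
    print('pad',[np.round(x,1) for x in cv2.minEnclosingCircle(P[:,:2].astype(np.float32))],'mean',np.round(P.mean(0),1),len(P))
E
python3 - <<'E'
from h import *
p=capture('top');mallet(p);cap(p);pad(p)
st()
E
```

```text
head [ 503.7 -441.1] 33.1 z 79.95151860818373 handle (array([ 568.4, -373.4]), array([117.3,  25.3]), 46.9) z 54.552753181860524 dir to handle end 46.3 grip [ 541.7 -401.3]
cap [array([421.6, 173. ]), np.float64(21.4)] z 119.94564578599673 116
pad [array([ 581.1, -232.3]), np.float64(52.4)] mean [ 581.6 -231.7    6.1] 824
[612.7  17.4 236.7] yaw -93.4 t 34.15 F [-1.   0.5  0.1] g 0.501
```

```bash
python3 -m jog '[[[-7,-40,0],[0,0,7],0.35],[[-14,-81,0],[0,0,14],0.35],[[-21,-122,0],[0,0,21],0.35],[[-28,-162,0],[0,0,28],0.35],[[-35,-203,0],[0,0,35],0.35],[[-42,-244,0],[0,0,42],0.35],[[-49,-285,0],[0,0,49],0.35],[[-56,-326,0],[0,0,50],0.35]]'
python3 -m jog '[[[-7,-40,0],[0,0,0],0.35],[[-15,-80,-10],[0,0,0],0.35],[[-15,-93,-40],[0,0,0],0.35],[[-15,-93,-80],[0,0,0],0.35],[[-15,-93,-110],[0,0,0],0.35],[[-15,-93,-110],[0,0,0],0.35],[[-15,-93,-110],[0,0,0],0.35],[[-15,-93,-110],[0,0,0],0.35]]'
python3 - <<'E'
from h import *
st();p=capture('wrist');mallet(p,dz=2);cv2.imwrite('pics/w6.png',p['color'])
E
```

```text
time_s: 34.82
eef_pos: [558.0, -298.9, 236.6]
ee_rot: [-0.0, 0.917, 0.398, -0.0]
force: [0.8, 0.6, -0.3]
grip_width: 0.653
time_s: 35.48
eef_pos: [544.2, -390.5, 129.5]
ee_rot: [0.001, 0.918, 0.396, 0.001]
force: [-0.1, -0.8, 0.8]
grip_width: 0.644
[ 544.2 -390.5  129.5] yaw -43.4 t 35.4833 F [-0.1 -0.8  0.8] g 0.644
head [ 503.3 -442.8] 33.2 z 81.82039839799033 handle (array([ 568.7, -375.2]), array([119.2,  23.6]), 46.2) z 56.69135593728736 dir to handle end 46.0 grip [ 541.6 -403.3]
```

View pics/w6.png

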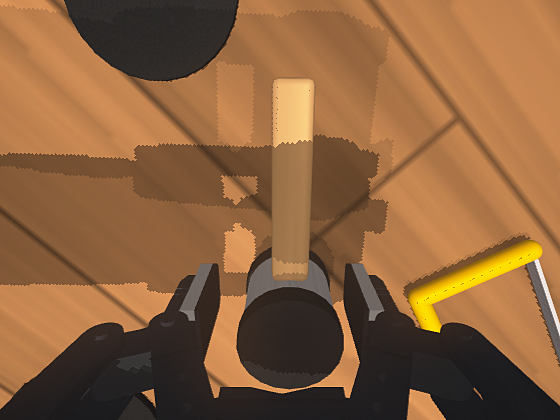

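```bash
python3 -m jog '[[[-2.6,-11.8,0],[0,0,-0.3],0.35],[[-2.6,-11.8,-25],[0,0,-0.3],0.35],[[-2.6,-11.8,-55],[0,0,-0.3],0.35],[[-2.6,-11.8,-80],[0,0,-0.3],0.35],[[-2.6,-11.8,-86],[0,0,-0.3],0.35],[[-2.6,-11.8,-86],[0,0,-0.3],0.35],[[-2.6,-11.8,-86],[0,0,-0.3],1],[[-2.6,-11.8,-86],[0,0,-0.3],1]]' 120
python3 -m jog '[[[0,0,0],[0,0,0],1],[[0,0,0],[0,0,0],1],[[0,0,0],[0,0,0],1],[[0,0,0],[0,0,0],1],[[0,0,10],[0,0,0],1],[[0,0,40],[0,0,0],1],[[0,0,80],[0,0,0],1],[[0,0,120],[0,0,0],1]]'
python3 -m jog '[[[0,0,40],[0,0,0],1],[[0,0,65],[0,0,0],1],[[0,0,65],[0,0,0],1],[[0,0,65],[0,0,0],1],[[0,0,65],[0,0,0],1],[[0,0,65],[0,0,0],1],[[0,0,65],[0,0,0],1],[[0,0,65],[0,0,0],1]]'
cat >> h.py <<'E'
def mheld(p):
    e=sensors.sense()['eef_pos'];W=cloud(p);a=np.radians(yaw_tool()+90);d=np.array([np.cos(a),np.sin(a)])
    Q=W[np.isfinite(W[...,0])];Q=Q[(Q[:,2]>e[2]-60)&(Q[:,2]<e[2]+70)];u=(Q[:,:2]-e[:2])@d;v=(Q[:,:2]-e[:2])@[-d[1],d[0]]
    for lo,hi,n in((-90,-30,'head'),(30,110,'handle')):
        k=(u>lo)&(u<hi)&(abs(v)<(40 if n=='head' else 16));
        if k.sum()>20: 
            c=np.polyfit(u[k],Q[k,2]-e[2],1);z=Q[k,2]-e[2];print(n,k.sum(),'slope deg',np.degrees(np.arctan(c[0])),'z pct',np.round(np.percentile(z,[5,50,95]),1),'u',np.round(np.percentile(u[k],[1,99]),1),'v',np.round(np.percentile(v[k],[2,98]),1))
E
python3 - <<'E'
from h import *
st();p=capture('wrist');mheld(p);cv2.imwrite('pics/w7.png',p['color']);p=capture('top');mheld(p)
p=capture('scene');cv2.imwrite('pics/s7.png',p['color'])
E
```

```text
time_s: 36.2
eef_pos: [541.5, -402.7, 43.9]
ee_rot: [0.002, 0.92, 0.393, 0.001]
force: [-0.4, 0.4, 0.5]
grip_width: 0.379
time_s: 36.87
eef_pos: [540.2, -401.1, 163.0]
ee_rot: [-0.001, 0.92, 0.393, -0.0]
force: [1.2, -0.2, -2.6]
grip_width: 0.258
time_s: 37.53
eef_pos: [540.4, -401.4, 225.1]
ee_rot: [-0.001, 0.92, 0.393, -0.0]
force: [-0.3, 0.2, -3.9]
grip_width: 0.256
[ 540.4 -401.4  225.1] yaw -43.7 t 37.5333 F [-0.3  0.2 -3.9] g 0.256
handle 15040 slope deg -0.004982121263553185 z pct [10.3 12.4 13.6] u [30.9 97.1] v [-12.3  10.3]
head 141 slope deg 0.6445844927542282 z pct [32.3 35.3 39.4] u [-74.2 -36.4] v [-15.8  11. ]
handle 261 slope deg -1.5885730286607758 z pct [-9.9  9.8 13.9] u [43.6 99. ] v [-11.6  12.3]
```

View pics/s7.png

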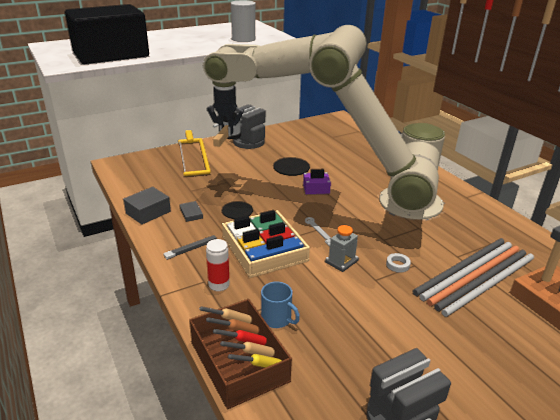

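```bash
python3 -m jog '[[[-11,37,5],[0,0,6.5],1],[[-22,74,5],[0,0,13],1],[[-33,111,5],[0,0,19.5],1],[[-45,148,5],[0,0,26],1],[[-56,185,5],[0,0,32.5],1],[[-67,222,5],[0,0,39],1],[[-79,259,5],[0,0,45.5],1],[[-90,296,5],[0,0,52],1]]'
python3 -m jog '[[[-11,35,0],[0,0,6.5],1],[[-21,70,0],[0,0,13],1],[[-32,105,0],[0,0,19.5],1],[[-43,140,0],[0,0,26],1],[[-53,175,0],[0,0,32.5],1],[[-64,210,0],[0,0,39],1],[[-75,245,0],[0,0,45.5],1],[[-84.8,278.4,0],[0,0,52],1]]'
python3 -m jog '[[[0,0,0],[0,0,6.5],1],[[0,0,0],[0,0,13],1],[[0,0,0],[0,0,19.5],1],[[0,0,0],[0,0,26],1],[[0,0,0],[0,0,29.7],1],[[0,0,0],[0,0,29.7],1],[[0,0,0],[0,0,29.7],1],[[0,0,0],[0,0,29.7],1]]'
python3 - <<'E'
from h import *
st();p=capture('wrist');mheld(p);p=capture('top');cap(p);mheld(p);cv2.imwrite('pics/t8.png',p['color'][180:330,150:350])
p=capture('scene');cap(p);cv2.imwrite('pics/s8.png',cv2.resize(p['color'][150:320,250:480],None,fx=3,fy=3))
E
```

```text
time_s: 38.35
eef_pos: [449.6, -104.0, 231.5]
ee_rot: [0.0, 0.652, 0.758, 0.0]
force: [0.6, 1.0, -4.6]
grip_width: 0.256
time_s: 39.02
eef_pos: [364.8, 174.4, 231.7]
ee_rot: [0.0, 0.254, 0.967, 0.0]
force: [0.3, -0.6, -3.3]
grip_width: 0.259
time_s: 39.68
eef_pos: [365.8, 172.7, 231.4]
ee_rot: [0.0, 0.001, 1.0, -0.0]
force: [-0.6, 0.0, -3.7]
grip_width: 0.259
[365.8 172.7 231.4] yaw 89.9 t 39.6833 F [-0.6  0.  -3.7] g 0.259
head 30 slope deg 17.144585965885415 z pct [ 2.7  7.4 13.9] u [-31.2 -30. ] v [-15.5  16.3]
handle 14945 slope deg -0.08340338331785323 z pct [10.7 12.9 14. ] u [30.9 96.4] v [-11.2  11.4]
head 433 slope deg -19.904508573598335 z pct [-28.8  35.3  39.8] u [-87.1 -37.6] v [-29.   32.2]
handle 68 slope deg -0.7429945568156062 z pct [ 6.8 11.1 14.2] u [56.9 96.7] v [-12.3  -1.2]
cap [array([423.5, 174.9]), np.float64(24.6)] z 118.05129409886693 131
```

View pics/s8.png

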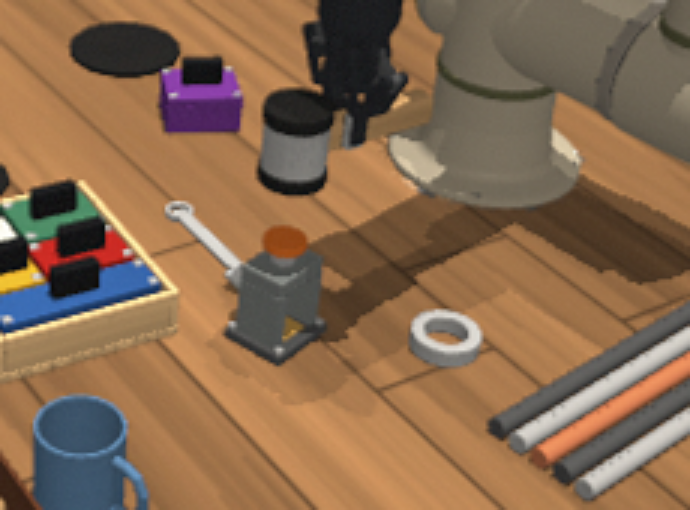

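```bash
python3 -m jog '[[[0,0,-20],[0,0,0],1],[[0,0,-40],[0,0,0],1],[[0,0,-55],[0,0,0],1],[[0,0,-64],[0,0,0],1],[[0,0,-64],[0,0,0],1],[[0,0,-64],[0,0,0],1],[[0,0,-64],[0,0,0],1],[[0,0,-64],[0,0,0],1]]'
python3 -m jog '[[[0,0,-3],[0,0,0],1],[[0,0,-6],[0,0,0],1],[[0,0,-9],[0,0,0],1],[[0,0,-12],[0,0,0],1],[[0,0,-14],[0,0,0],1],[[0,0,-14],[0,0,0],1],[[0,0,-14],[0,0,0],1],[[0,0,-14],[0,0,0],1]]'
python3 -m jog '[[[0,0,-1],[0,0,0],1],[[0,0,-2],[0,0,0],1],[[0,0,-2.5],[0,0,0],1],[[0,0,-3],[0,0,0],1],[[0,0,-3],[0,0,0],1],[[0,0,-3.5],[0,0,0],1],[[0,0,-3.5],[0,0,0],1],[[0,0,-3.5],[0,0,0],1]]'
python3 - <<'E'
from h import *
st();p=capture('wrist');mheld(p)
E
```

```text
time_s: 40.5
eef_pos: [366.3, 172.8, 168.1]
ee_rot: [0.001, 0.0, 1.0, 0.0]
force: [0.1, -0.0, -3.6]
grip_width: 0.257
time_s: 41.17
eef_pos: [366.1, 172.8, 153.6]
ee_rot: [0.0, 0.0, 1.0, 0.0]
force: [0.1, 0.9, 0.4]
grip_width: 0.259
time_s: 41.83
eef_pos: [366.0, 172.8, 149.9]
ee_rot: [0.0, 0.0, 1.0, 0.0]
force: [1.6, 0.4, 3.0]
grip_width: 0.262
[366.  172.8 149.9] yaw 90.0 t 41.8333 F [1.6 0.4 3. ] g 0.262
head 25 slope deg 5.547396011731875 z pct [ 1.5  6.1 11.1] u [-30.8 -30. ] v [-15.4  16.3]
handle 14882 slope deg -0.39419048681551366 z pct [10.3 12.5 13.6] u [30.9 96.4] v [-11.3  11.4]
```

```bash
python3 -m jog '[[[0,0,-1],[0,0,0],1],[[0,0,-2],[0,0,0],1],[[0,0,-3],[0,0,0],1],[[0,0,-3],[0,0,0],1],[[0,0,-3],[0,0,0],1],[[0,0,-3],[0,0,0],1],[[0,0,-3],[0,0,0],1],[[0,0,-3],[0,0,0],1]]'
python3 -m jog '[[[0,0,-1],[0,0,0],1],[[0,0,-2],[0,0,0],1],[[0,0,-2],[0,0,0],1],[[0,0,-2],[0,0,0],1],[[0,0,-2],[0,0,0],1],[[0,0,-2],[0,0,0],1],[[0,0,-2],[0,0,0],1],[[0,0,-2],[0,0,0],1]]'
python3 - <<'E'
from h import *
st();p=capture('wrist');mheld(p)
E
```

```text
time_s: 42.55
eef_pos: [365.9, 172.8, 147.6]
ee_rot: [0.0, 0.0, 1.0, 0.0]
force: [-3.8, 0.8, 14.4]
grip_width: 0.258
time_s: 43.22
eef_pos: [365.7, 172.9, 147.0]
ee_rot: [0.0, -0.0, 1.0, -0.0]
force: [-14.8, -1.6, 36.6]
grip_width: 0.26
[365.7 172.9 147. ] yaw 90.0 t 43.2167 F [-14.8  -1.6  36.6] g 0.26
head 24 slope deg -73.73424302515846 z pct [ 1.9  5.7 10.6] u [-30.6 -30. ] v [-15.6  16.1]
handle 14811 slope deg -0.9281031150431963 z pct [ 9.6 11.9 13.1] u [30.9 96.6] v [-11.3  11.4]
```

```bash
python3 -m jog '[[[0,0,10],[0,0,0],1],[[0,0,40],[0,0,0],1],[[0,0,75],[0,0,0],1],[[0,0,80],[0,0,0],1],[[10,-25,80],[0,0,0],1],[[24,-60,80],[0,0,0],1],[[38,-96,80],[0,0,0],1],[[52,-132,80],[0,0,0],1]]'
python3 -m jog '[[[14,-36,0],[0,0,0],1],[[28,-72,0],[0,0,0],1],[[42,-108,0],[0,0,0],1],[[56,-144,0],[0,0,0],1],[[70,-180,0],[0,0,0],1],[[85,-216,0],[0,0,0],1],[[98,-252,0],[0,0,0],1],[[106.7,-273,0],[0,0,0],1]]'
python3 -m jog '[[[0,0,-20],[0,0,0],1],[[0,0,-50],[0,0,0],1],[[0,0,-80],[0,0,0],1],[[0,0,-80],[0,0,0],1],[[0,0,-80],[0,0,0],1],[[0,0,-80],[0,0,0],1],[[0,0,-80],[0,0,0],1],[[0,0,-80],[0,0,0],1]]'
python3 - <<'E'
from h import *
st();p=capture('wrist');mheld(p);cv2.imwrite('pics/w9.png',p['color']);p=capture('scene');mheld(p);cv2.imwrite('pics/s9.png',cv2.resize(p['color'][100:320,130:400],None,fx=2.7,fy=2.7))
for n in('scene','top'):
    p=capture(n);cap(p)
E
```

```text
time_s: 43.93
eef_pos: [417.0, 39.4, 223.4]
ee_rot: [-0.002, -0.0, 1.0, 0.0]
force: [0.1, 0.4, -4.1]
grip_width: 0.257
time_s: 44.6
eef_pos: [524.1, -235.4, 222.3]
ee_rot: [-0.002, 0.001, 1.0, 0.001]
force: [1.1, 0.7, -3.5]
grip_width: 0.261
time_s: 45.27
eef_pos: [525.0, -232.5, 146.5]
ee_rot: [0.001, 0.0, 1.0, -0.001]
force: [-0.1, 0.6, -4.2]
grip_width: 0.26
[ 525.  -232.5  146.5] yaw 90.0 t 45.2667 F [-0.1  0.6 -4.2] g 0.26
head 47 slope deg 77.37519139268942 z pct [ 2.5  7.2 16.8] u [-30.8 -30. ] v [-15.4  16.3]
handle 14913 slope deg -0.17878865265507965 z pct [10.8 12.9 14.1] u [30.9 96.3] v [-11.2  11.5]
head 523 slope deg 10.682982797260568 z pct [-37.6  10.5  37.9] u [-89.  -30.7] v [-34.4  22.5]
handle 163 slope deg 0.36967185436704875 z pct [-15.    3.4  12.8] u [31.  94.5] v [-15.5   9. ]
cap [array([425., 174.]), np.float64(26.0)] z 117.96500063989538 128
cap [array([421.3, 172.5]), np.float64(21.6)] z 119.46344205057261 196
```

View pics/s9.png

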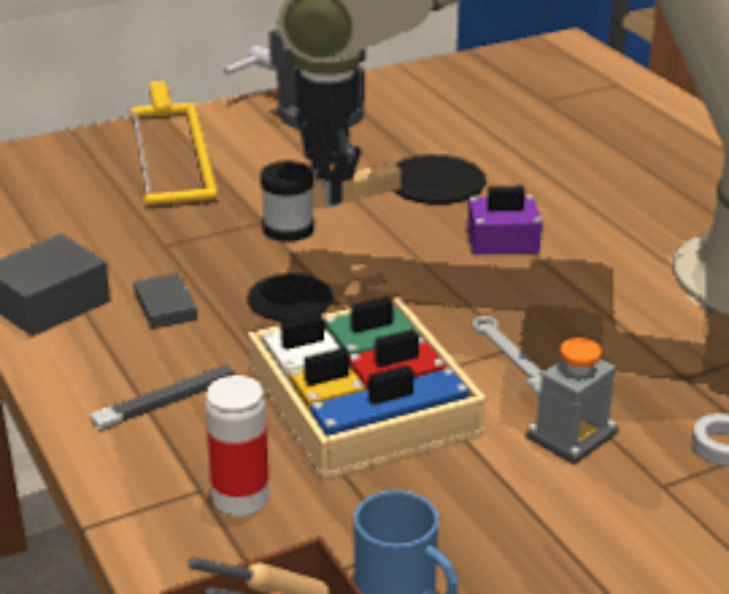

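```bash
python3 -m jog '[[[0,0,-30],[0,0,0],1],[[0,0,-55],[0,0,0],1],[[0,0,-72],[0,0,0],1],[[0,0,-84],[0,0,0],1],[[0,0,-91],[0,0,0],1],[[0,0,-94],[0,0,0],1],[[0,0,-96],[0,0,0],1],[[0,0,-96],[0,0,0],1]]'
python3 -m jog '[[[0,0,0],[0,0,0],1],[[0,0,0],[0,0,0],1],[[0,0,-0.5],[0,0,0],1],[[0,0,-0.5],[0,0,0],1],[[0,0,-0.5],[0,0,0],1],[[0,0,-1],[0,0,0],1],[[0,0,-1],[0,0,0],1],[[0,0,-1],[0,0,0],1]]'
```

```text
time_s: 46.13
eef_pos: [525.0, -232.6, 50.3]
ee_rot: [0.001, 0.0, 1.0, -0.0]
force: [-0.1, -0.4, -3.3]
grip_width: 0.257
time_s: 46.8
eef_pos: [525.0, -232.7, 50.0]
ee_rot: [0.001, 0.0, 1.0, -0.001]
force: [-6.9, 3.2, 14.0]
grip_width: 0.264
```

Contact with the pad; release and rise.

```bash
python3 -m jog '[[[0,0,0.5],[0,0,0],0.9],[[0,0,0.5],[0,0,0],0.7],[[0,0,0.5],[0,0,0],0.35],[[0,0,0.5],[0,0,0],0.35],[[0,0,0.5],[0,0,0],0.35],[[0,0,30],[0,0,0],0.35],[[0,0,70],[0,0,0],0.35],[[0,0,110],[0,0,0],0.35]]'
python3 -m jog '[[[-30,0,20],[0,0,0],0.35],[[-65,0,40],[0,0,0],0.35],[[-100,0,60],[0,0,0],0.35],[[-140,0,60],[0,0,0],0.35],[[-140,0,60],[0,0,0],0.35],[[-140,0,60],[0,0,0],0.35],[[-140,0,60],[0,0,0],0.35],[[-140,0,60],[0,0,0],0.35]]'
python3 - <<'E'
from h import *
st();p=capture('top');mallet(p,(581,-232),6);pad(p);crate(p);cap(p)
for n in SZ: case(p,n)
cv2.imwrite('pics/t10.png',p['color']);p=capture('scene');cv2.imwrite('pics/s10.png',p['color']);cap(p)
E
```

```text
time_s: 47.47
eef_pos: [524.1, -231.9, 158.6]
ee_rot: [-0.001, 0.0, 1.0, 0.001]
force: [0.4, -0.5, 0.6]
grip_width: 0.651
time_s: 48.13
eef_pos: [385.4, -232.4, 217.7]
ee_rot: [0.0, -0.0, 1.0, -0.0]
force: [0.1, -0.1, 0.1]
grip_width: 0.648
[ 385.4 -232.4  217.7] yaw 90.0 t 48.1333 F [ 0.1 -0.1  0.1] g 0.648
head [ 581.9 -232.7] 33.2 z 86.13711204990038 handle (array([ 542.8, -134.2]), array([285.8, 163.1]), 43.9) z 58.74566323288754 dir to handle end 111.7 grip [ 561.6 -181.5]
pad [array([ 582.9, -226.5]), np.float64(51.4)] mean [ 583.8 -203.8    6.4] 242
crate (array([599.9,   7.5]), array([226.2, 196.7]), 86.7) 2219
cap [array([422. , 172.4]), np.float64(21.9)] z 118.97839296566912 194
case_red 0.74 lid (array([565.4,  23.5]), array([97.4, 62.9]), -4.5) handle (array([564.7,  23.7]), array([48.4, 15.9]), -3.7) z 57.2 420 83
case_red 0.24 lid (array([773.5,  92.2]), array([54.9, 17.7]), -65.3) handle (array([773.5,  91.8]), array([53.6, 16.9]), -64.8) z 50.1 33 35
case_yellow 0.89 lid (array([651.6,  18.6]), array([67.4, 59.7]), -2.2) handle (array([651.1,  19.8]), array([49.1, 16.2]), -3.5) z 56.8 270 77
case_blue 0.81 lid (array([606.3,  79.6]), array([175.5,  53.3]), -3.8) handle (array([604.5,  82.4]), array([49.5, 16.8]), -2.9) z 57.0 610 81
case_green 0.71 lid (array([558. , -51.8]), array([94.4, 76.7]), 0.2) handle (array([558.3, -49.9]), array([48.6, 14.3]), 0.0) z 57.0 531 76
case_green 0.44 lid (array([650.6,  21.3]), array([71.9, 66.8]), -4.8) handle (array([651.1,  19.8]), array([49.1, 16.2]), -3.5) z 56.7 306 77
case_white 0.64 lid (array([646.3, -56.7]), array([77.4, 73.6]), 87.3) handle (array([645.7, -55.6]), array([49.1, 14.4]), -0.1) z 57.1 386 70
cap [array([424.2, 172.7]), np.float64(23.7)] z 118.5417445955839 131
```

View pics/s10.png

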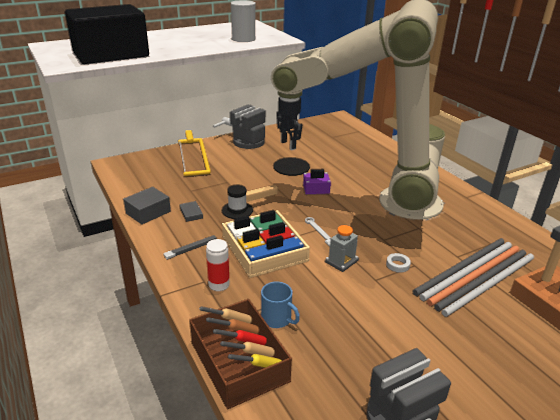

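```bash
python3 -c "
from rig import ctrl;print(ctrl.finish_job())"
```

```text
the job is handed in; nothing more can be done
None
```

I packed all five cases into the crate, drove the stamp's cap down with the mallet, stood the mallet on the smaller pad and handed the job in at about 48 s. It gives no verdict, so what follows rests on my own last checks:

- **Cases:** all five lids measured 56.8–57.2 mm high, against the 58 mm expected on the crate floor. The top camera's scatter is about 1 mm. They sit side by side within the walls.
- **Stamp:** with the mallet on the cap the contact force rose to about 40 N. The spring gives at most 9 N, so the cap was on its stop. Afterwards the cap measured 119 mm, up again.
- **Mallet:** the head is at (581.9, -232.7), about 1 mm from the pad centre measured before placing, and its top is at 86 mm, as expected on the 6 mm pad. The handle points toward the robot over free bench.
- **Robot:** the gripper is open and clear, with no force on the tool.
- **Other things:** the purple case and the bystanders look unmoved in the last picture. I did not measure them again.

**Disagreements:** two last readings failed. The pad fit (51 mm radius, off-centre) failed because the mallet hides part of the pad. The handle fit failed because it picked up the crate wall.

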